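# Load the meter's battery and close its cover

### The arm

A 6-joint arm with a two-finger parallel gripper is mounted at the origin on the work surface. World frame = base frame: x ahead of the robot, y to its left, z up, the work surface at z = 0. Lengths are in m, angles in rad, forces in N, time in s.
With the tool pointing down it reaches from about 0.275 to 0.75 m from the base axis. Payload 10.2 kg.
Tool frame: the origin (TCP) lies midway between the tips of the shut fingers; the grasp point (between the pads) lies 19 mm behind it (env.hold_point_z is the distance from the TCP to the grasp point, in m); x points along the fingers, z is the direction in which the jaws open and shut, and the axes are right-handed (so a half turn about x gives the same grasp; the last joint's range is limited). The gripper opens to 85 mm and grips with 20 to 120 N. Pads are 22 mm wide; open, the fingers measure 114 mm over their backs; the gripper's body (76 mm by 85 mm) begins 54 mm behind the grasp point. The pads swing forward as they close: fully open they stand 13 mm farther back than shut.
Start: joints at [-1.339, 0.313, 1.498, -0, 1.331, -0.223], TCP at [0.231, -0.472, 0.21] pointing down, gripper open.
Joint ranges: [-2.94, 2.94], [-0.97, 2.17], [0.19, 2.56], [-1.23, 4.37], [0.02, 3.11], [-2.88, 2.88]. Speed limits (rad/s): [2.39, 2.39, 3.01, 3.14, 3.14, 3.14].

### API

Orientations are given as a unit quaternion [x, y, z, w].
In Python, from bench import env, kinematics, monitor, eyes, job gives the robot as it stands. The module is installed in compiled form; this text tells all that it offers. Calls block until the motion is done:
- env.reach(position, orientation): joint-space move of the TCP to a pose.
- env.movel(position, velocity=0.15, frame=None, guard=None): straight line of the TCP; frame=None keeps the orientation; velocity is the mean speed in m/s. With guard (N) it stops when the force on the tool has changed by that much, and returns True; else False.
- env.set_joints(angles): joint-space move.
- env.release() and env.close_gripper(effort=None): open the fingers fully, or close them until they stop; effort is the grip in N (None keeps the last).
- env.hold(seconds).
- kinematics.ik(position, orientation): joint angles nearest the present ones, or None.
- monitor.sense(): the state.
- eyes.grab_frame(name): name is "side" or "top" or "wrist"; returns a dict with "frame" (420x560x3 uint8, red, green, blue), "mtx" (3x3 intrinsics, pixels), "k1" (the pictures are not rectified: a ray, as slopes to the right and down, at radius r is drawn at 1 + k1 r^2 times it, then the intrinsics apply), "view" (4x4, takes a point from world to camera coordinates). Camera axes: x right, y down, z forward; pixel columns grow to the right and rows downward; lengths in m; the calibration is good to about 2 mm. A picture is of the moment at which its call begins. There is no depth.
A pose or a line that the arm cannot do raises env.MotionError and nothing moves.
- job.hand_in(): hands the job in, once; it reports no verdict.
The state is a dict: "clock": time; "joints": joint angles; "qvel": joint speeds; "joint_efforts": joint torques, N m; "position": TCP position; "ee_rot": TCP orientation; "contact_force": force on the tool from outside, world axes, zero at the start; "ft_torque": the same for the moment, N m; "finger_gap": opening from 0.0 (shut) to 1.0 (fully open).
Only numpy, scipy, OpenCV 4.12 (cv2) and the standard library are available. Lean on these libraries where they do the work, as an engineer would, in place of code of your own. Each camera call takes 0.05 s, during which the arm holds its last target.

### The job

Put the fresh battery cell (black with an orange band) from the blue rack into the battery module (black base, white ends): its flat end against the spring contact, pushed in until the other end tips down and lies level in the bay with its button at the red wall. Then seat the green cover flat over both pins of the module and let go. Leave the grey spent cell in the rack and leave the glassware and burner where they stand.

Things in the scene. Friction and masses are not known exactly. Their poses are not given: they have to be found in the camera images.
- fresh_center (a point): Centre of the fresh cell: lying cylinder, 34 mm in diameter, 61.5 mm long with its button, 140 g, black, the 17 mm next to the button end orange. Its x axis runs along the cell to the button (plus) end. The button, 10 mm in diameter, is the last 2.5 mm; the can is 59 mm long. It lies in one of the rack's two places, centre 33 mm above the bench.
- fresh_plus (a point): Tip of the fresh cell's button, 30.75 mm from its centre along its x axis.
- spent_center (a point): Centre of the spent cell: same size and shape, grey with a white band at the button end. It lies in the other place of the rack, parallel to the fresh one, and must stay there.
- rack: Blue cell rack, fixed to the bench: base 74 x 130 x 8 mm, origin at the centre of its underside, x along the cells. Its two places are 40 mm to either side of the origin along y; each carries its cell on two short V supports near the cell's ends, 8 mm clear above the base, no wider than the cell.
- housing: Battery module, black base with white ends, fixed to the bench, origin at the centre of its underside. Base 140 x 72 x 12 mm; bay along its x axis, open at the sides, spring contact at the +x end. White end post (x -66 to -48 mm) and white spring block (x 41 to 66 mm), both 60 wide, tops 57 mm above the underside: the cover rests on them.
- bay (a point): Where the centre of the loaded cell lies: (-1.25, 0, 37) mm in the module's frame, axes as the module's. Two V supports under it (module x -30 to -18 and 8 to 32 mm, no wider than the cell, 8 mm clear of the base) centre the cell, its lowest line 20 mm above the module's underside. Loaded, the flat end is at module x = 29.5 and the button tip at -32 mm.
- wall_top (a point): Middle of the top edge of the red wall that the button end meets, on its bay-side face: (-32, 0, 40) mm in the module's frame. The wall is 6 mm thick and 40 mm wide; its top is 20 mm above the lowest line of a loaded cell. Clamped by the spring, a cell let go too high can stay a few mm up: press it down onto the supports.
- pin_a (a point): Tip of the steel pin on the spring block, at (57, 0, 69) mm in the module's frame. Each pin is 8 mm in diameter and 12 mm tall, tapered over its last 4 mm.
- pin_b (a point): Tip of the like pin on the end post, at (-57, 0, 69) mm in the module's frame.
- contact (a joint): Spring contact: brass 10 x 10 mm plunger on the bay's axis. 0 at rest, face at module x = 23 mm; grows (m) as pressed to +x, stop at 0.014. Pushes 2 N plus 0.5 N per mm. At rest the bay is 6.5 mm too short and the plunger's square top blocks a cell lowered level: the flat end goes in low, tilted 20 degrees or more, presses it, then the button end tips down past the wall.
- cover_grip (a point): Centre of the black grip bar on the green cover plate (140 x 72 x 5 mm, 120 g, lying flat). The bar, 60 mm along the plate's x axis, 12 mm wide, rises 24 mm from the plate's middle; this point is 17 mm above the plate's underside. Two 11 mm holes 57 mm either side along x take the pins, either way round. Seated, it is 74 mm above the module's origin.
- amber_jar: Amber jar with black cap, 52 mm in diameter, 95 mm tall, origin under its centre.
- beaker: Glass beaker, 60 mm in diameter, 75 mm tall, origin under its centre.
- dishes: Stack of clear culture dishes, 64 mm in diameter, 46 mm tall, origin under its centre.
- flask: Green glass conical flask, 64 mm in diameter, 90 mm tall, origin under its centre.
- crucible: White porcelain bowl, 70 mm in diameter, 35 mm tall, origin under its centre.
- burner: Metal gas burner without hose, foot 80 mm in diameter, 126 mm tall, origin under its centre.
Things that resemble listed ones, but are neither listed nor needed, are in the scene too. Leave any pink look-alike of the part that bears fresh_center alone.

How it is judged:
By the outcome, as a careful person would: the job done as asked, in the order asked, and still so for the second after the job is handed in, with the robot touching nothing.
It also fails if it takes over 67 s, if anything falls off the work surface, if the arm or the gripper's body presses on something with over 40 N, if the wrist force passes 120 N, or if a joint passes its speed limit or range.

## Working session

There is one attempt and no reset: what is moved stays moved. The work goes in short steps, each a Python script; the robot and the scene stay as the last script left them, time stands still between calls to the robot, and variables do not carry over. Pictures are saved under pics/ and viewed, and the job is handed in when it is done.

```bash
mkdir -p pics
python3 - <<'E'
from bench import env, kinematics, monitor, eyes, job
import cv2
for n in ["side","top","wrist"]:
    f=eyes.grab_frame(n); cv2.imwrite(f"pics/{n}0.png",f["frame"][:,:,::-1])
    print(n,f["mtx"].tolist(),f["k1"],f["view"].round(4).tolist())
s=monitor.sense(); print(s, env.hold_point_z)
E
```

```text
side [[498.1097241655617, 0.0, 277.6780282229637], [0.0, 498.1097241655617, 212.87833085949578], [0.0, 0.0, 1.0]] -0.1276935247817235 [[-0.8246, -0.5655, 0.0143, 0.4839], [-0.3343, 0.4668, -0.8187, 0.2293], [0.4563, -0.68, -0.574, 0.9145], [0.0, 0.0, 0.0, 1.0]]
top [[509.2307317486699, 0.0, 285.70399801744645], [0.0, 509.2307317486699, 209.1736085075798], [0.0, 0.0, 1.0]] -0.17168598442746508 [[0.0142, -0.9999, -0.0097, 0.0406], [-0.9978, -0.0135, -0.0654, 0.5643], [0.0653, 0.0106, -0.9978, 1.3401], [0.0, 0.0, 0.0, 1.0]]
wrist [[355.63068723276564, 0.0, 277.22816018059507], [0.0, 355.63068723276564, 209.27653582971163], [0.0, 0.0, 1.0]] -0.010874143299430959 [[0.439, -0.8985, -0.001, -0.5249], [-0.8637, -0.4223, 0.2751, -0.0362], [-0.2476, -0.1199, -0.9614, 0.3772], [0.0, 0.0, 0.0, 1.0]]
{'clock': 0.15, 'joints': array([-1.33938451e+00,  3.13341340e-01,  1.49822113e+00,  6.85927902e-05,
        1.33098709e+00, -2.23397050e-01]), 'qvel': array([ 7.48320167e-05, -1.00200932e-03, -3.04185172e-03,  1.30482050e-03,
       -2.17421498e-04, -1.26783957e-04]), 'joint_efforts': array([ 1.08969696e-03, -4.12370932e+01, -2.59796298e+01, -1.75272116e-04,
        3.21350621e-03,  5.83718460e-06]), 'position': array([ 0.23059007, -0.47143669,  0.20937198]), 'ee_rot': array([ 0.37466249,  0.60007266, -0.37415252,  0.59962547]), 'contact_force': array([-0.0475828 , -0.1023252 ,  0.18560887]), 'ft_torque': array([ 0.03021741, -0.06488702,  0.01977936]), 'finger_gap': 1.0000675651266822} 0.0187
```

View pics/top0.png

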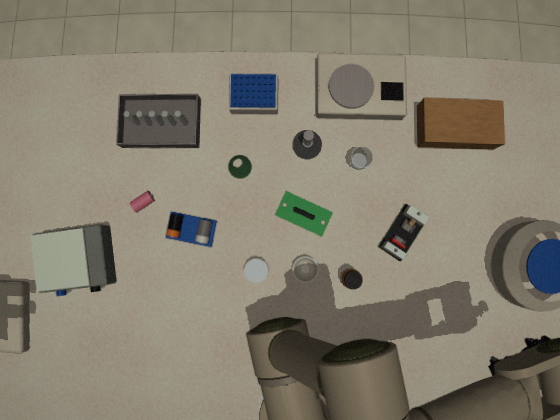

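View pics/side0.png

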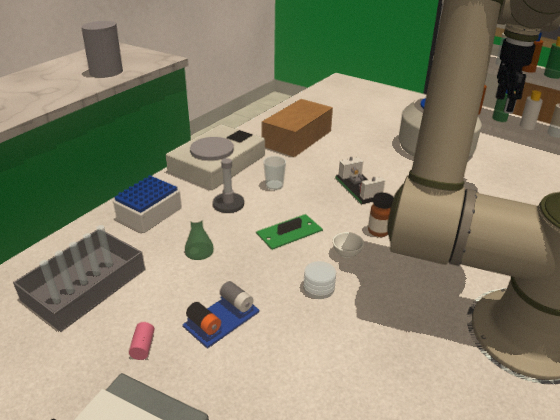

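View pics/wrist0.png

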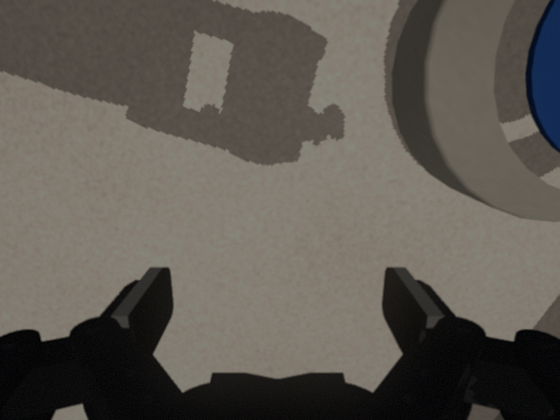

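The top view shows the rack at about (190,228), with the fresh cell at left (174,226) and its orange end at the bottom. The cover is at (304,213) and the module at (404,232). A pink decoy sits at (142,201). I'll write the helpers and zoom in.

```bash
cat > h.py <<'E'
import numpy as np, cv2
from scipy.spatial.transform import Rotation as R
def und(f,uv):
    K=np.array(f["mtx"]); 
    return cv2.undistortPointsIter(np.array(uv,float).reshape(-1,1,2),K,np.array([f["k1"],0,0,0.]),None,None,(3,100,1e-12)).reshape(-1,2)
def rays(f,uv):
    V=np.array(f["view"]); d=np.c_[und(f,uv),np.ones(len(np.reshape(uv,(-1,2))))]@V[:3,:3]
    return -V[:3,:3].T@V[:3,3], d
def onz(f,uv,z):
    c,d=rays(f,uv); return c+d*((z-c[2])/d[:,2])[:,None]
def proj(f,P):
    V=np.array(f["view"]); r=cv2.projectPoints(np.array(P,float).reshape(-1,1,3),cv2.Rodrigues(V[:3,:3])[0],V[:3,3],np.array(f["mtx"]),np.array([f["k1"],0,0,0.]))[0]
    return r.reshape(-1,2)
def tri(obs):
    A=np.zeros((3,3));b=np.zeros(3)
    for f,uv in obs:
        c,d=rays(f,uv); d=d[0]/np.linalg.norm(d[0]); M=np.eye(3)-np.outer(d,d); A+=M;b+=M@c
    return np.linalg.solve(A,b)
def save(n,f):
    import pickle; pickle.dump(f,open(f"pics/{n}.pkl","wb")); cv2.imwrite(f"pics/{n}.png",f["frame"][:,:,::-1])
def load(n):
    import pickle; return pickle.load(open(f"pics/{n}.pkl","rb"))
def comps(mask,amin=20):
    n,l,st,c=cv2.connectedComponentsWithStats(mask.astype(np.uint8))
    return [(st[i,4],c[i].round(1),st[i,:4]) for i in range(1,n) if st[i,4]>=amin]
E
python3 - <<'E'
from h import *
from bench import eyes
for n in ["side","top"]:
    save(n+"1",eyes.grab_frame(n))
f=load("top1"); im=f["frame"]
a=cv2.resize(im[180:270,120:260],None,fx=5.5,fy=5.5,interpolation=cv2.INTER_CUBIC)
b=cv2.resize(im[180:270,340:450],None,fx=6.5,fy=6.5,interpolation=cv2.INTER_CUBIC)
cv2.imwrite("pics/ta.png",a[:,:,::-1]);cv2.imwrite("pics/tb.png",b[:,:,::-1])
h=cv2.cvtColor(im,cv2.COLOR_RGB2HSV)
for nm,m,z in [("blue",(abs(h[...,0].astype(int)-112)<12)&(h[...,1]>150),.008),("green",(abs(h[...,0].astype(int)-65)<12)&(h[...,1]>150),.005),("orange",(h[...,0]<14)&(h[...,1]>170),.04)]:
    for c in comps(m,15): print(nm,c,onz(f,c[1],z).round(4))
E
```

```text
blue (np.int32(1412), array([252.5,  90.5]), array([231,  74,  45,  33], dtype=int32)) [[0.8915 0.1449 0.008 ]]
blue (np.int32(475), array([187.8, 227.6]), array([171, 212,  32,  32], dtype=int32)) [[0.5108 0.3127 0.008 ]]
blue (np.int32(108), array([211. , 233.3]), array([201, 220,  15,  26], dtype=int32)) [[0.4965 0.249  0.008 ]]
blue (np.int32(1493), array([545., 266.]), array([527, 239,  33,  55], dtype=int32)) [[ 0.4147 -0.6798  0.008 ]]
blue (np.int32(36), array([ 61. , 292.5]), array([ 57, 291,   9,   4], dtype=int32)) [[0.3232 0.6714 0.008 ]]
orange (np.int32(30), array([169.3, 231.9]), array([167, 229,   6,   7], dtype=int32)) [[0.4978 0.3558 0.04  ]]
orange (np.int32(37), array([175.7, 233.2]), array([173, 230,   6,   7], dtype=int32)) [[0.4946 0.3384 0.04  ]]
orange (np.int32(44), array([397.2, 242.9]), array([391, 238,  14,  10], dtype=int32)) [[ 0.4773 -0.2466  0.04  ]]
orange (np.int32(17), array([343.9, 276.6]), array([342, 271,   6,  12], dtype=int32)) [[ 0.3877 -0.1064  0.04  ]]
```

View pics/ta.png

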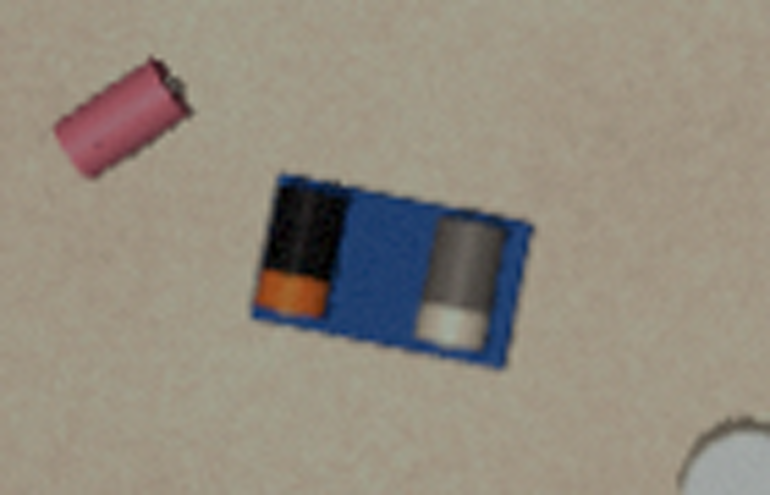

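View pics/tb.png

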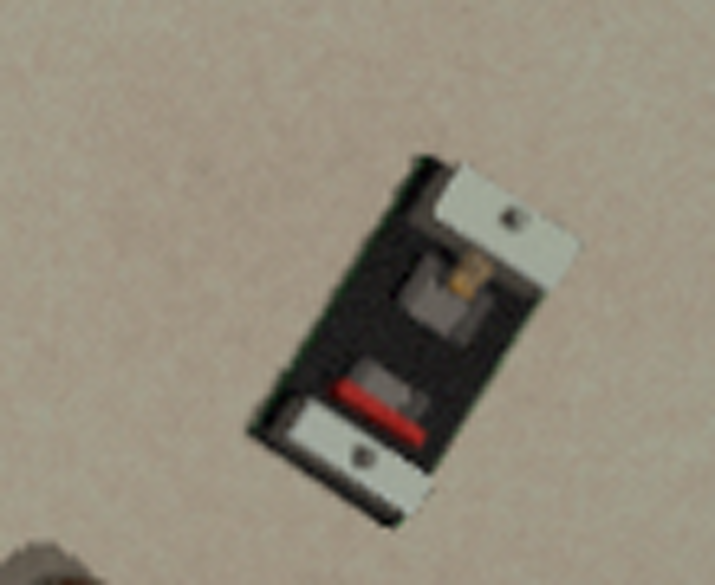

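Module: red wall toward the robot, spring away from it. The pin tips are at about (418.9,213.5) for A and (396,250.2) for B. The fresh cell's button points toward the robot, so no flip is needed. Next I'll plan the wrist views.

Run:
```python
from h import *
from bench import monitor, kinematics
f=load("top1")
pa,pb=onz(f,[(418.9-.4,213.5-.4),(396-.4,250.2-.4)],.069); print("pins",pa,pb,np.linalg.norm(pa-pb),np.degrees(np.arctan2(*(pa-pb)[1::-1])))
# rack corners in crop ta /5.5 + (120,180)
c=np.array([(280,175),(532,225),(505,367),(253,318)])/5.5+[119.6,179.6]
P=onz(f,c,.008); print(P, P.mean(0)); print([np.linalg.norm(P[i]-P[(i+1)%4]) for i in range(4)])
im=f["frame"];h=cv2.cvtColor(im,cv2.COLOR_RGB2HSV)
m=(h[...,0]>40)&(h[...,0]<80)&(h[...,1]>120)&(h[...,2]>70)
for q in comps(m): print(q,onz(f,q[1],.005))
W=load  # camera in tool
s=monitor.sense(); Rt=R.from_quat(s["ee_rot"]).as_matrix(); print(Rt.round(3))
V=np.array([[0.439,-0.8985,-0.001,-0.5249],[-0.8637,-0.4223,0.2751,-0.0362],[-0.2476,-0.1199,-0.9614,0.3772]])
cp=-V[:,:3].T@V[:,3]; print("cam in tool",Rt.T@(cp-s["position"]), "axes",(Rt.T@V[:,:3].T).round(3).tolist())
```

```text
pins [ 0.55484725 -0.29647987  0.069     ] [ 0.45942277 -0.23645922  0.069     ] 0.11273113432204716 -32.16931145812541
[[0.55402766 0.3616372  0.008     ]
 [0.53120442 0.23527095 0.008     ]
 [0.46142921 0.24714441 0.008     ]
 [0.48317205 0.37335226 0.008     ]] [0.50745834 0.3043512  0.008     ]
[np.float64(0.12841078058080108), np.float64(0.0707782414153033), np.float64(0.12806705934653168), np.float64(0.07181753946015165)]
(np.int32(1136), array([303.7, 213.2]), array([276, 192,  56,  44], dtype=int32)) [[ 5.54363987e-01 -3.94322379e-05  5.00000000e-03]]
[[-0.     0.898  0.439]
 [ 0.001  0.439 -0.898]
 [-1.     0.    -0.001]]
cam in tool [-0.16252306  0.06881822  0.00032084] axes [[0.0, -0.275, 0.961], [-0.0, -0.961, -0.275], [1.0, -0.0, -0.0]]
```

```bash
cat >> h.py <<'E'
def toolR(ang,lean=0,s=1):
    """ang: yaw of 'flat direction' (module +x / -cell x), rad. lean>0: gripper body leans toward flat dir. s: tool z = s*(perp y)."""
    m=np.array([np.cos(ang),np.sin(ang),0]); y=np.array([-np.sin(ang),np.cos(ang),0]); up=np.array([0,0,1.])
    x=-(np.cos(lean)*up+np.sin(lean)*m); z=s*y
    return np.c_[x,np.cross(z,x),z]
def q(Rm): return R.from_matrix(Rm).as_quat()
E
python3 - <<'E'
from h import *
from bench import kinematics
d=np.radians
for s in (1,-1):
  print(s)
  for nm,p,a in [("mod",(.507,-.266,.2),d(-32.2)),("modlow",(.507,-.266,.03),d(-32.2)),("rack",(.515,.344,.02),d(-9.8)),("cover",(.554,0,.02),d(-25)),("cover2",(.554,0,.02),d(155))]:
    for l in (-10,0,20):
      j=kinematics.ik(p,q(toolR(a,d(l),s))); print(nm,l,None if j is None else np.round(j,2))
E
```

```text
1
mod -10 [-0.7   0.32  1.52  0.03  1.12 -1.72]
mod 0 [-0.69  0.43  1.36 -0.    1.35 -1.7 ]
mod 20 [-0.67  0.66  1.04 -0.04  1.79 -1.68]
modlow -10 [-0.7   0.53  1.7   0.04  0.73 -1.73]
modlow 0 [-0.69  0.61  1.55 -0.    0.98 -1.7 ]
modlow 20 [-0.67  0.81  1.22 -0.04  1.45 -1.67]
rack -10 [ 0.45  0.66  1.51 -0.14  0.83 -0.87]
rack 0 [ 0.4   0.71  1.4  -0.    1.03 -1.  ]
rack 20 [ 0.33  0.88  1.13  0.16  1.45 -1.12]
cover -10 [-0.19  0.53  1.75 -0.07  0.69 -1.28]
cover 0 [-0.21  0.59  1.62  0.    0.93 -1.35]
cover 20 [-0.24  0.78  1.33  0.07  1.38 -1.4 ]
cover2 -10 [-0.23  0.68  1.47  0.04  1.16  1.76]
cover2 0 [-0.21  0.59  1.62 -0.    0.93  1.8 ]
cover2 20 [-0.16  0.48  1.88 -0.21  0.45  2.02]
-1
mod -10 [-0.7   0.32  1.52  0.03  1.12  1.42]
mod 0 [-0.69  0.43  1.36 -0.    1.35  1.45]
mod 20 [-0.67  0.66  1.04 -0.04  1.79  1.46]
modlow -10 [-0.7   0.53  1.7   0.04  0.73  1.41]
modlow 0 [-0.69  0.61  1.55 -0.    0.98  1.45]
modlow 20 [-0.67  0.81  1.22 -0.04  1.45  1.47]
rack -10 [ 0.45  0.66  1.51 -0.14  0.83  2.27]
rack 0 [ 0.4   0.71  1.4  -0.    1.03  2.14]
rack 20 [0.33 0.88 1.13 0.16 1.45 2.02]
cover -10 [-0.19  0.53  1.75 -0.07  0.69  1.86]
cover 0 [-0.21  0.59  1.62 -0.    0.93  1.8 ]
cover 20 [-0.24  0.78  1.33  0.07  1.38  1.74]
cover2 -10 [-0.23  0.68  1.47  0.04  1.16 -1.38]
cover2 0 [-0.21  0.59  1.62 -0.    0.93 -1.35]
cover2 20 [-0.16  0.48  1.88 -0.21  0.45 -1.12]
```

Run:
```python
from h import *
from bench import env,monitor,eyes
d=np.radians
a=d(-32.2); m=np.array([np.cos(a),np.sin(a),0])
t=monitor.sense()["clock"]
env.reach(np.array([.507,-.266,.20])-.02*m,q(toolR(a)))
env.hold(.1)
save("w_mod",eyes.grab_frame("wrist")); s=monitor.sense();print(s["clock"]-t,s["position"])
a=d(-25); m=np.array([np.cos(a),np.sin(a),0])
env.reach(np.array([.554,0,.20])-.03*m,q(toolR(a)));env.hold(.1)
save("w_cov",eyes.grab_frame("wrist")); s=monitor.sense();print(s["clock"]-t,s["position"])
a=d(-9.8); m=np.array([np.cos(a),np.sin(a),0])
env.reach(np.array([.515,.340,.17])-.03*m,q(toolR(a)));env.hold(.1)
save("w_rack",eyes.grab_frame("wrist")); s=monitor.sense();print(s["clock"],s["position"])
```

```text
1.475 [ 0.48968085 -0.25607303  0.20001256]
2.675 [0.52694081 0.01143779 0.19992527]
4.35 [0.48609862 0.34409728 0.17017904]
```

View pics/w_mod.png

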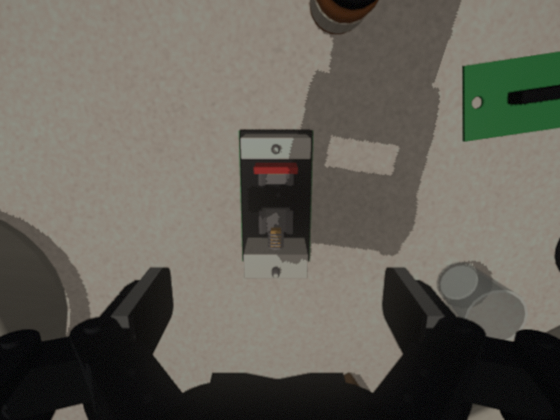

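View pics/w_cov.png

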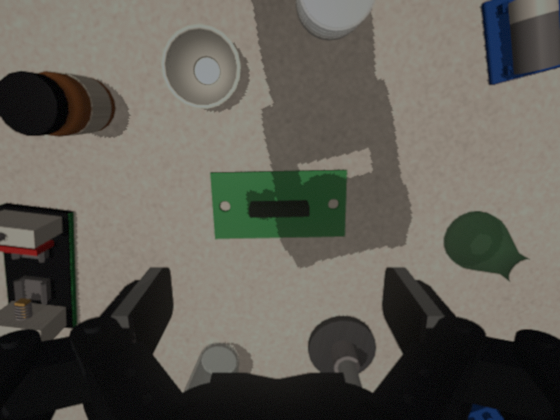

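View pics/w_rack.png

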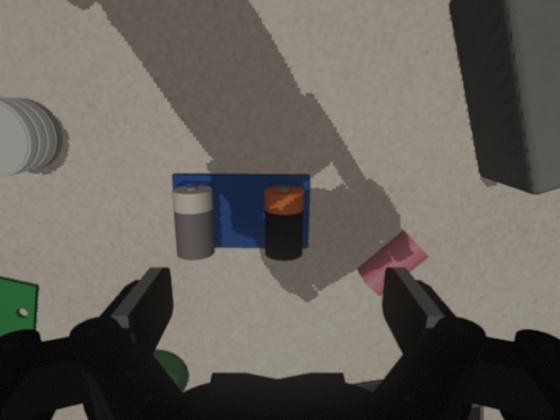

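Wrist views: module pins at about (276,149) for B and (276,271) for A. The cover holes are at (225,206) and (333,203), with the bar centre near (279,208). The fresh cell spans (285,188)–(284,258) with the orange end up in the image. Now refining these positions.

Run:
```python
from h import *
def z(n,x0,x1,y0,y1,k,o):
    im=load(n)["frame"][y0:y1,x0:x1]; cv2.imwrite(o,cv2.resize(im,None,fx=k,fy=k,interpolation=cv2.INTER_NEAREST)[:,:,::-1])
z("w_mod",230,325,120,290,3.5,"pics/zm.png")
z("w_cov",205,355,160,250,5,"pics/zc.png")
z("w_rack",165,320,165,270,5,"pics/zr.png")
```

```text
(no output)
```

View pics/zm.png

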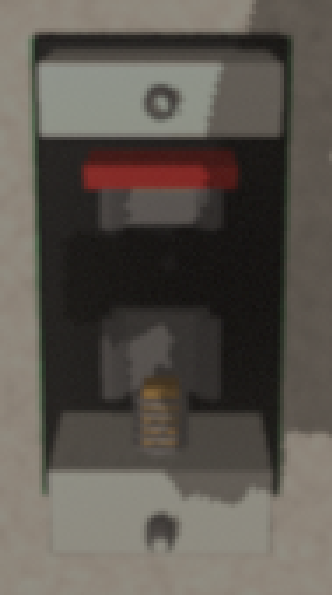

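View pics/zc.png

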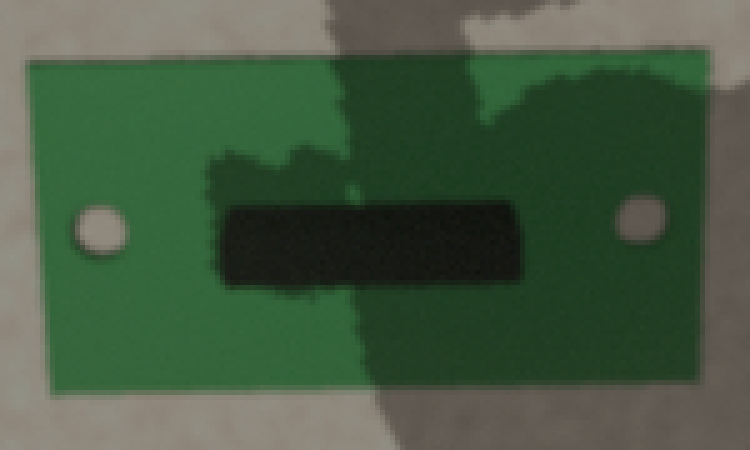

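View pics/zr.png

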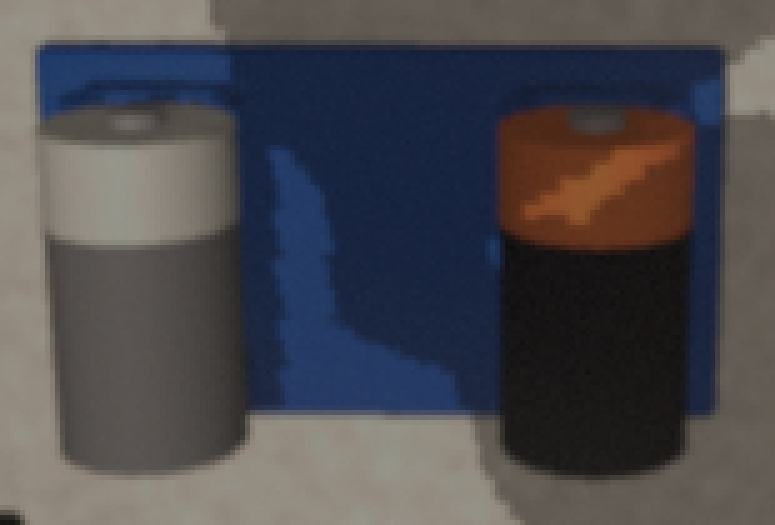

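```bash
cat > fit.py <<'E'
from h import *
def c2p(pts,k,o): return np.array(pts,float)/k-.5+np.array(o)
def rigid(loc,wor):
    loc=np.array(loc);wor=np.array(wor)[:,:2]; a=loc-loc.mean(0); b=wor-wor.mean(0)
    th=np.arctan2((a[:,0]*b[:,1]-a[:,1]*b[:,0]).sum(),(a*b).sum()); M=np.array([[np.cos(th),-np.sin(th)],[np.sin(th),np.cos(th)]])
    t=wor.mean(0)-M@loc.mean(0); return t,th,(wor-(loc@M.T+t))
if __name__=="__main__":
    np.set_printoptions(precision=4,suppress=True)
    f=load("w_mod"); o=(230,120)
    top=[(40,63),(281,63),(283,136),(37,136),(53,470),(272,470),(270,553),(52,553)]
    W=onz(f,c2p(top,3.5,o),.057)
    # image right = tool z = module +y
    L=np.array([(-66,-30),(-66,30),(-48,30),(-48,-30),(41,-30),(41,30),(66,30),(66,-30)])/1e3
    t,th,r=rigid(L,W); print("mod",t,np.degrees(th),(r*1e3).round(1).tolist())
    p=onz(f,c2p([(160,543),(163,104)],3.5,o),.069); print("pins",p,np.linalg.norm(p[0]-p[1]),p.mean(0))
    t2,th2,r2=rigid([(.057,0),(-.057,0)],p); print(t2,np.degrees(th2))
    g=load("top1"); ft=c2p([(513,218),(364,456)],6.5,(340,180))
    for a,b in zip(c2p([(160,543),(163,104)],3.5,o),ft): print("tri",tri([(f,a),(g,b)]))
    f=load("w_cov"); o=(205,160)
    W=onz(f,c2p([(28,62),(709,51),(698,381),(52,393)],5,o),.005); print("cov",W,W.mean(0)); L=np.array([(-70,-36),(70,-36),(70,36),(-70,36)])/1e3
    t,th,r=rigid(L*[1,1],W); print("cov",t,np.degrees(th),(r*1e3).round(1).tolist())
    W=onz(f,c2p([(101,230),(641,219)],5,o),.005);print("holes",W.mean(0),np.linalg.norm(W[0]-W[1]),np.degrees(np.arctan2(*(W[1]-W[0])[1::-1])))
    W=onz(f,c2p([(220,206),(517,202),(521,285),(224,287)],5,o),.029);print("bar",W.mean(0),[np.linalg.norm(W[i]-W[i-1]) for i in range(4)])
    f=load("w_rack"); o=(165,165)
    # rack local: x along cells(button dir), image up=-m
    W=onz(f,c2p([(40,46),(724,48),(717,412)],5,o),.008); print(np.linalg.norm(W[0]-W[1]),np.linalg.norm(W[2]-W[1]))
    L=np.array([(-37,-65),(-37,65),(37,65)])/1e3   # local x along +m
    t,th,r=rigid(L,W); print("rack",t,np.degrees(th),(r*1e3).round(1).tolist())
    M=np.array([[np.cos(th),-np.sin(th)],[np.sin(th),np.cos(th)]]); print("fresh from rack",t+M@[0,.04], "spent",t+M@[0,-.04])
    W=onz(f,c2p([(500,150),(695,150),(503,440),(685,440)],5,o),.033); print("widths",np.linalg.norm(W[0]-W[1]),np.linalg.norm(W[2]-W[3])); A,B=(W[0]+W[1])/2,(W[2]+W[3])/2; print("axis",A,B,np.degrees(np.arctan2(*(B-A)[1::-1])))
    print("button tip",onz(f,c2p([(597,120)],5,o),.033),"flat bot", onz(f,c2p([(593,477)],5,o),.042))
E
python3 fit.py
```

```text
mod [ 0.5049 -0.2689] -32.28034213236309 [[1.0, 0.4], [0.1, -1.1], [0.3, -0.1], [0.0, -0.4], [0.5, 1.1], [-0.4, -0.5], [-1.0, -0.1], [-0.6, 0.7]]
pins [[ 0.5522 -0.2992  0.069 ]
 [ 0.4572 -0.238   0.069 ]] 0.11303735980277733 [ 0.5047 -0.2686  0.069 ]
[ 0.5047 -0.2686] -32.79285536080746
tri [ 0.5554 -0.2998  0.0611]
tri [ 0.4592 -0.2394  0.0522]
cov [[ 0.4911 -0.0483  0.005 ]
 [ 0.5478  0.0778  0.005 ]
 [ 0.6129  0.0489  0.005 ]
 [ 0.5566 -0.0775  0.005 ]] [0.5521 0.0002 0.005 ]
cov [0.5521 0.0002] 65.84799644247175 [[-65.2, 30.0], [-65.8, 28.5], [65.0, -29.9], [66.0, -28.6]]
holes [0.5517 0.0002 0.005 ] 0.1126551081606171 66.06982153531025
bar [0.5495 0.0011 0.029 ] [np.float64(0.016457347680651633), np.float64(0.05759608684913188), np.float64(0.016885383245789323), np.float64(0.05836208192925945)]
0.12655853813671256 0.07229141650174035
rack [0.505  0.3052] -10.02946442460387 [[0.8, 2.0], [0.4, -1.4], [-1.2, -0.6]]
fresh from rack [0.5119 0.3446] spent [0.498  0.2658]
widths 0.03383537185563755 0.033125319283363326
axis [0.4893 0.3485 0.033 ] [0.5427 0.3388 0.033 ] -10.299343297345452
button tip [[0.484  0.3493 0.033 ]] flat bot [[0.5458 0.3379 0.042 ]]
```

Run:
```python
from h import *
f=load("side1"); im=f["frame"]
for i,(x0,x1,y0,y1,k) in enumerate([(250,330,205,255,9),(330,390,150,205,10),(178,265,280,345,9)]):
    cv2.imwrite(f"pics/s{i}.png",cv2.resize(im[y0:y1,x0:x1],None,fx=k,fy=k,interpolation=cv2.INTER_NEAREST)[:,:,::-1])
```

```text
(no output)
```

View pics/s0.png

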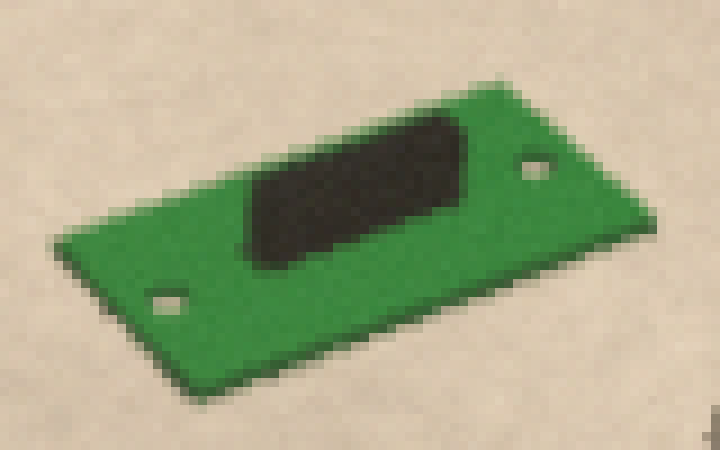

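View pics/s1.png

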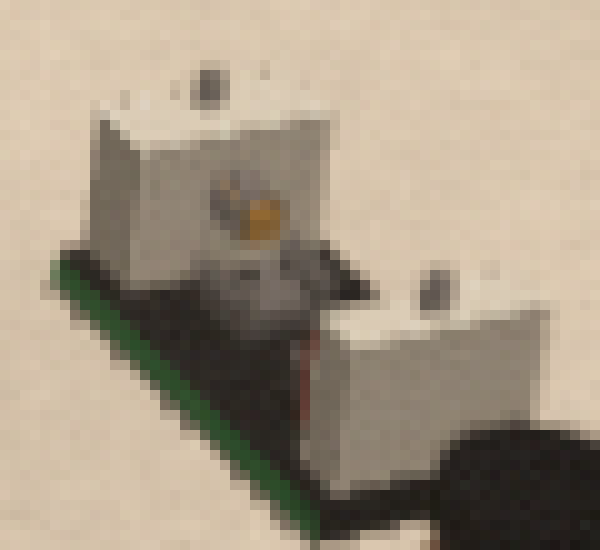

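View pics/s2.png

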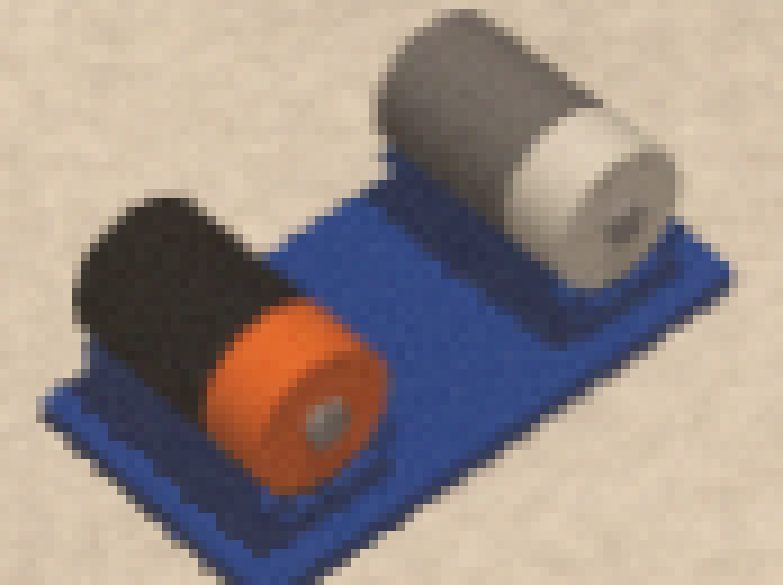

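Run:
```python
from h import *
from fit import c2p
np.set_printoptions(precision=4,suppress=True)
f=load("side1")
W=onz(f,c2p([(58,243),(500,84),(655,215),(197,395)],9,(250,205)),.005);print(W,"cover",W.mean(0))
print("holes",onz(f,c2p([(168,303),(536,167)],9,(250,205)),.005).mean(0))
p=onz(f,c2p([(210,70),(437,272)],10,(330,150)),.069);print("pins",p,p.mean(0),np.linalg.norm(p[0]-p[1]))
print("button",onz(f,c2p([(327,424)],9,(178,280)),.033))
```

```text
[[ 0.6139  0.05    0.005 ]
 [ 0.5586 -0.0773  0.005 ]
 [ 0.4941 -0.0503  0.005 ]
 [ 0.549   0.0801  0.005 ]] cover [0.5539 0.0006 0.005 ]
holes [0.5534 0.0019 0.005 ]
pins [[ 0.5547 -0.2967  0.069 ]
 [ 0.4589 -0.2362  0.069 ]] [ 0.5068 -0.2664  0.069 ] 0.11328051005305553
button [[0.486  0.3491 0.033 ]]
```

Side and top agree; the wrist camera is biased by about 2 mm. I'm using module (.5066,-.2669, -32.3°), cover (.5535,.0003, 65.9°) and fresh cell (.5145,.344, flat end toward -10.1°). Picking the cell now.

```bash
cat >> h.py <<'E'
MOD=np.array([.5066,-.2669,0]); MA=np.radians(-32.3)
COV=np.array([.5535,.0003,0]); CA=np.radians(65.9)
CELL=np.array([.5145,.3440,.033]); FA=np.radians(-10.1)
HP=.0187; LEAN=np.radians(-10)
E
python3 - <<'E'
from h import *
from bench import env,monitor,eyes
Rm=toolR(FA,LEAN); tx=Rm[:,0]
g=CELL+HP*tx
env.reach(g-.08*tx,q(Rm)); 
hit=env.movel(g,velocity=.12,guard=12); print("hit",hit,monitor.sense()["position"],g)
if not hit:
    env.close_gripper(80); print(monitor.sense()["finger_gap"])
    save("w_g1",eyes.grab_frame("wrist"))
    env.movel(g+[0,0,.10],velocity=.15); 
    s=monitor.sense();print(s["finger_gap"],s["clock"],s["contact_force"])
    save("w_g2",eyes.grab_frame("wrist"))
E
```

```text
hit False [0.51826382 0.34371616 0.01564895] [0.5176969  0.34343055 0.0145841 ]
0.3302814263287409
0.331605007044656 7.0333 [ 0.32200066  0.30164649 -1.420798  ]
```

View pics/w_g2.png

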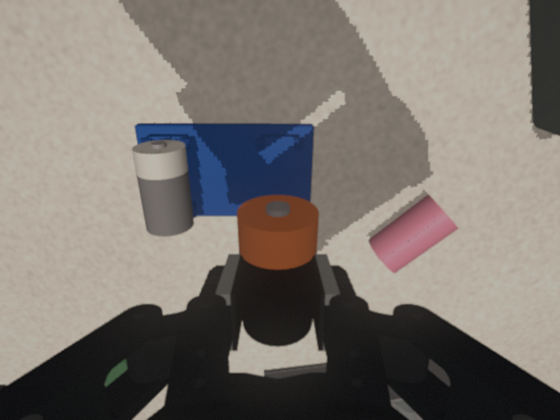

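Run:
```python
from h import *
from bench import monitor
f=load("w_g2"); s=monitor.sense(); Rm=R.from_quat(s["ee_rot"]).as_matrix(); p=s["position"]
Rc=toolR(FA,LEAN); ax=Rm@(Rc.T@np.array([-np.cos(FA),-np.sin(FA),0])); up=np.cross(ax,Rm[:,2]); up*=np.sign(up[2]); print(ax,up,p)
c=p-HP*Rm[:,0]
for nm,P in [("tip",c+.03075*ax),("can top edge",c+.02825*ax+.017*up),("band edge top",c+.01125*ax+.017*up),("band bottom-left/right",c+.01125*ax+.017*Rm[:,2]),("flat top",c-.03075*ax+.017*up),("rim side",c+.02825*ax+.017*Rm[:,2])]: print(nm,proj(f,P))
im=f["frame"][180:360,200:360]; cv2.imwrite("pics/zg.png",cv2.resize(im,None,fx=4,fy=4,interpolation=cv2.INTER_NEAREST)[:,:,::-1])
```

```text
[-0.98447926  0.1754883   0.00210776] [0.00234053 0.00111947 0.99999663] [0.51706994 0.34305997 0.11311154]
tip [[279.58568385 210.96677237]]
can top edge [[279.87314319 237.58587621]]
band edge top [[279.74205556 275.29326024]]
band bottom-left/right [[318.82549804 251.3934582 ]]
flat top [[279.47033456 352.84316619]]
rim side [[320.94899357 216.39561555]]
```

View pics/zg.png

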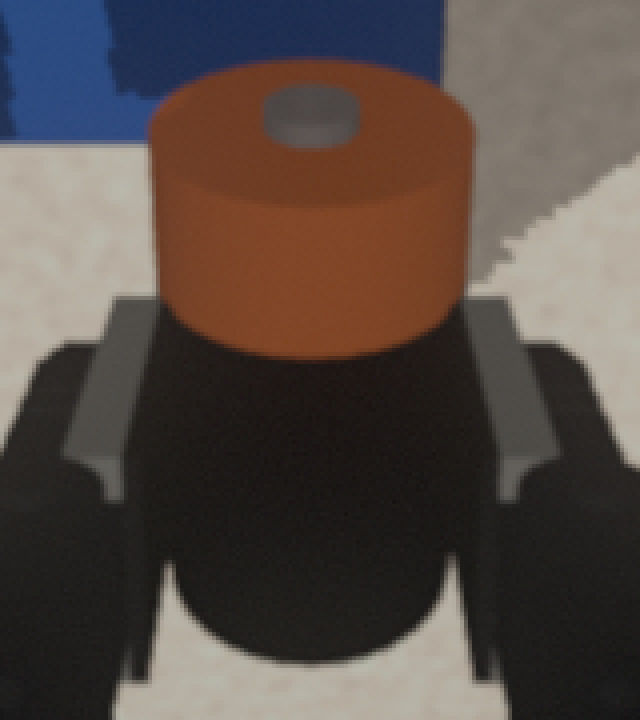

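The cell is held securely. Its tip is at (278,206) and predicted at (280,211), which matches the known wrist bias. Next: move over the module tilted 25°, descend, and find the plunger by touch.

```bash
cat >> h.py <<'E'
MX=np.array([np.cos(MA),np.sin(MA),0])
DA,DU=.0005,-.001   # cell centre rel. hold point: along axis to button, along cell up
def cellpose(xf,zf,th):
    """flat-end centre at module (xf,zf) mm, tilt th deg -> TCP pos, quat"""
    t=np.radians(th); ax=-np.cos(t)*MX+np.sin(t)*np.array([0,0,1]); up=np.sin(t)*MX+np.cos(t)*np.array([0,0,1.])
    Rm=toolR(MA,LEAN+t)
    c=MOD+MX*xf/1e3+[0,0,zf/1e3]+.03075*ax
    return c-DA*ax-DU*up+HP*Rm[:,0], q(Rm)
E
python3 - <<'E'
from h import *
from bench import env,monitor,eyes,kinematics
s=monitor.sense(); env.movel(s["position"]+[0,0,.08],velocity=.25)
p,Q=cellpose(16,120,25); env.reach(p,Q); env.hold(.2)
s=monitor.sense(); print(s["position"]-p,s["clock"],s["contact_force"])
p1,_=cellpose(16,50,25); print(env.movel(p1,velocity=.15,guard=10))
for n in("wrist","side","top"): save("d1"+n,eyes.grab_frame(n))
s=monitor.sense(); print(s["position"]-p1,s["clock"],s["contact_force"])
im=load("d1side")["frame"][100:220,300:440]; cv2.imwrite("pics/d1s.png",cv2.resize(im,None,fx=5,fy=5)[:,:,::-1])
E
```

```text
[0.00028573 0.00046442 0.00011444] 9.9417 [-0.77593935  0.29771101 -0.98046632]
False
[ 0.00053951 -0.00041344  0.00115489] 10.7083 [ 0.10275593  0.15916096 -2.8169809 ]
```

View pics/d1wrist.png

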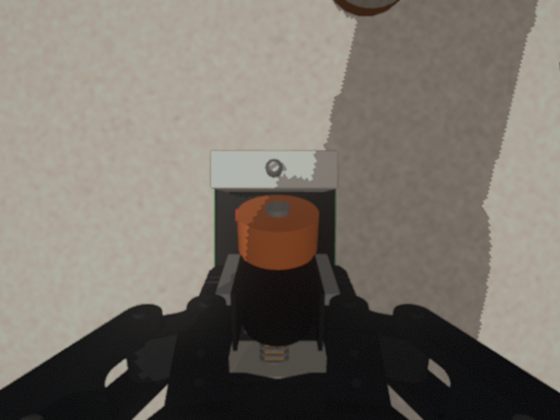

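View pics/d1s.png

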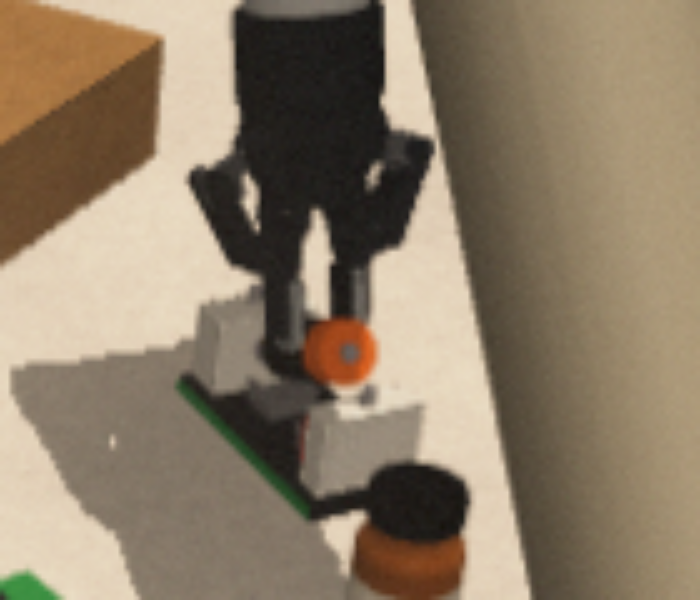

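Run:
```python
from h import *
from bench import monitor
f=load("d1wrist"); s=monitor.sense()
def M(x,y,z): return MOD+MX*x/1e3+np.array([-MX[1],MX[0],0])*y/1e3+[0,0,z/1e3]
for P in [(-57,0,69),(-66,-30,57),(-66,30,57),(-48,-30,57),(-48,30,57),(23,0,42),(41,0,57)]: print(P,proj(f,M(*P)).round(1))
p,Q=cellpose(16,50,25); p=s["position"]; Rm=R.from_quat(s["ee_rot"]).as_matrix(); Rc=toolR(0,LEAN)
ax=Rm@Rc.T@[-1,0,0]; up=Rm@Rc.T@[0,0,1]; c=p-HP*Rm[:,0]
print("tip",proj(f,c+.03075*ax),"rim",proj(f,c+.02825*ax+.017*up),np.degrees(np.arcsin(ax[2])))
im=f["frame"][140:370,195:355]; cv2.imwrite("pics/zd.png",cv2.resize(im,None,fx=2.6*1.3,fy=2.6,interpolation=cv2.INTER_NEAREST)[:,:,::-1])
```

```text
(-57, 0, 69) [[280.  165.3]]
(-66, -30, 57) [[214.8 148.5]]
(-66, 30, 57) [[344.7 148.5]]
(-48, -30, 57) [[214.9 187.5]]
(-48, 30, 57) [[344.6 187.5]]
(23, 0, 42) [[279.5 328.2]]
(41, 0, 57) [[279.8 377.6]]
tip [[280.01813693 209.43970042]] rim [[280.36289757 236.04404518]] 24.874378459740747
```

View pics/zd.png

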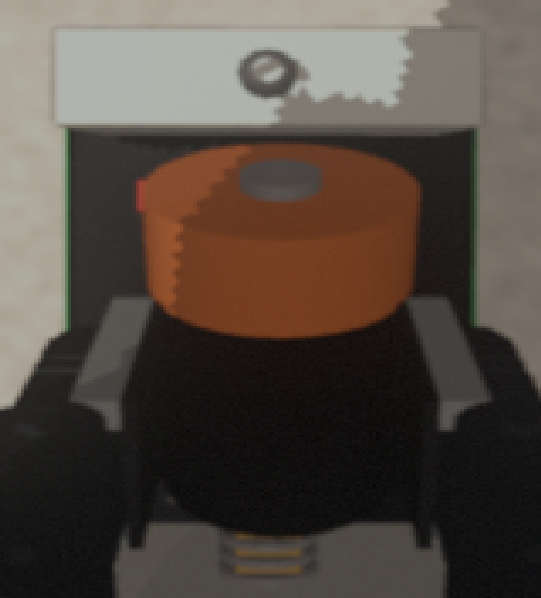

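The cell button is at column 277.8, while pin B and the plunger are at 274.3 at the same depth. So the module is about 1.6 mm toward its −y relative to the cell. I'll correct for that, descend, then touch the plunger.

```bash
cat >> h.py <<'E'
MOD=np.array([.5057,-.2683,0])
E
python3 - <<'E'
from h import *
from bench import env,monitor,eyes,kinematics
p,Q=cellpose(16,50,25); env.movel(p,velocity=.05)
p,Q=cellpose(16,38,25); print(env.movel(p,velocity=.06,guard=8))
env.hold(.3); s=monitor.sense(); print((s["position"]-p)*1e3,s["clock"],s["contact_force"])
f0=s["contact_force"]
for xf in range(17,26):
    p,Q=cellpose(xf,38,25); h=env.movel(p,velocity=.02,guard=6); s=monitor.sense()
    print(xf,h,round(float((s["contact_force"]-f0)@MX),2),((s["contact_force"]-f0)).round(2),((s["position"]-p)@MX*1e3).round(2))
    if h or -(s["contact_force"]-f0)@MX>2.5: break
print(s["clock"])
save("d2side",eyes.grab_frame("side")); save("d2wrist",eyes.grab_frame("wrist"))
im=load("d2side")["frame"][130:210,320:400]; cv2.imwrite("pics/d2s.png",cv2.resize(im,None,fx=7,fy=7)[:,:,::-1])
E
```

```text
False
[ 0.03306059 -0.00323817  0.10464075] 11.6083 [ 1.02013138 -0.33438561 -1.66689399]
17 False -1.68 [-1.49  0.78 -0.22] 0.09
18 False -1.23 [-1.15  0.48 -0.55] 0.05
19 False -1.24 [-1.56 -0.14 -0.68] 0.06
20 False -1.23 [-1.21  0.39  0.15] 0.06
21 False -1.26 [-1.65 -0.25 -0.37] 0.04
22 False -1.15 [-0.87  0.79  0.76] -0.06
23 False -2.9 [-2.59  1.33  1.06] -0.28
13.3583
```

View pics/d2wrist.png

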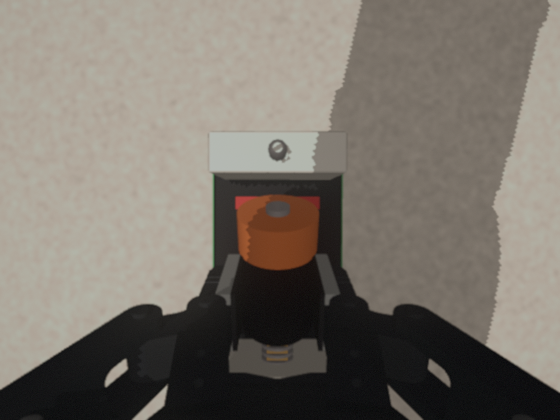

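View pics/d2s.png

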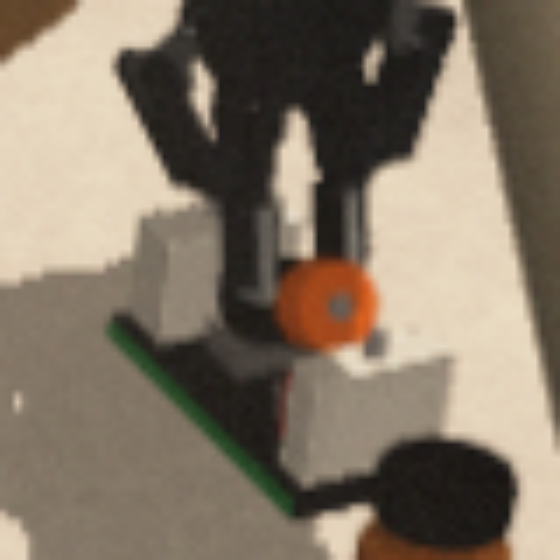

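The plunger contact came about 1.5 mm later than expected, so I'm shifting the module by +1.5 mm along x. Lateral alignment is now good (pin column 277.5, button 278). Pushing in and tipping down.

```bash
cat >> h.py <<'E'
MOD=MOD+.0015*MX
E
python3 - <<'E'
from h import *
from bench import env,monitor,eyes,kinematics
f0=monitor.sense()["contact_force"]
def go(xf,zf,th,v=.03,g=25):
    p,Q=cellpose(xf,zf,th); h=env.movel(p,velocity=v,frame=Q,guard=g); s=monitor.sense()
    F=s["contact_force"]; print(xf,zf,th,h,"Fx %.1f Fz %.1f"%(F@MX,F[2]),((s["position"]-p)*1e3).round(2),s["clock"],round(s["finger_gap"],3)); return h
ok=not go(31.2,38,25)
if ok:
  for th in (20,15,10,6,3):
    if go(31.2,37.8,th,v=.03,g=15): ok=False;break
for n in("side","wrist"): save("d3"+n,eyes.grab_frame(n))
im=load("d3side")["frame"][130:210,320:400]; cv2.imwrite("pics/d3s.png",cv2.resize(im,None,fx=7,fy=7)[:,:,::-1])
E
```

```text
31.2 38 25 False Fx -6.8 Fz 0.9 [-0.37  0.25 -0.05] 13.9333 0.325
31.2 37.8 20 False Fx -6.5 Fz 0.5 [-0.82  0.56  0.07] 14.1833 0.323
31.2 37.8 15 False Fx -6.4 Fz -0.2 [-0.88  0.63 -0.07] 14.4333 0.33
31.2 37.8 10 False Fx -6.4 Fz -1.0 [-0.91  0.73 -0.26] 14.6833 0.331
31.2 37.8 6 False Fx -5.7 Fz -1.5 [-0.82  0.6  -0.34] 14.9333 0.331
31.2 37.8 3 False Fx -6.1 Fz -0.3 [-0.72  0.51 -0.37] 15.1833 0.327
```

View pics/d3wrist.png

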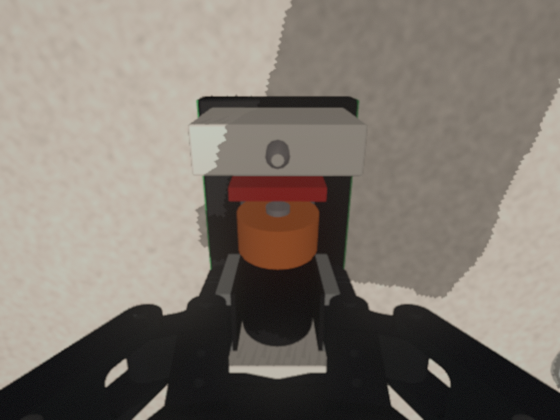

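View pics/d3s.png

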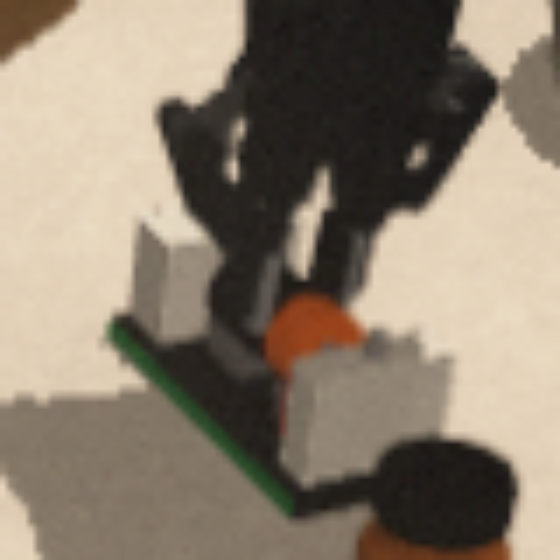

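The cell is tipping down inside the red wall, with the button at (278,208) and the wall's edge at row 200. I'll finish level, press lightly, release, and look.

Run:
```python
from h import *
from bench import env,monitor,eyes,kinematics
def go(xf,zf,th,v=.03,g=25):
    p,Q=cellpose(xf,zf,th); h=env.movel(p,velocity=v,frame=Q,guard=g); s=monitor.sense()
    F=s["contact_force"]; print(xf,zf,th,h,"Fx %.1f Fz %.1f"%(F@MX,F[2]),((s["position"]-p)*1e3).round(2),s["clock"],round(s["finger_gap"],3)); return h
go(31,37.6,0,g=12)
go(30.5,36,0,v=.02,g=10)
env.release(); s=monitor.sense(); print(s["clock"],s["contact_force"])
Rm=R.from_quat(s["ee_rot"]).as_matrix()
print(env.movel(s["position"]-.09*Rm[:,0],velocity=.15,guard=8)); env.hold(.1)
for n in("side","wrist","top"): save("d4"+n,eyes.grab_frame(n))
print(monitor.sense()["clock"])
im=load("d4side")["frame"][130:210,320:400]; cv2.imwrite("pics/d4s.png",cv2.resize(im,None,fx=7,fy=7)[:,:,::-1])
```

```text
31 37.6 0 False Fx -5.7 Fz -0.1 [-0.5   0.31 -0.17] 15.5333 0.333
30.5 36 0 False Fx -10.9 Fz 11.9 [ 0.02 -0.09  1.06] 15.7833 0.333
16.375 [0.10425232 0.18233919 0.36249096]
False
17.375
```

View pics/d4wrist.png

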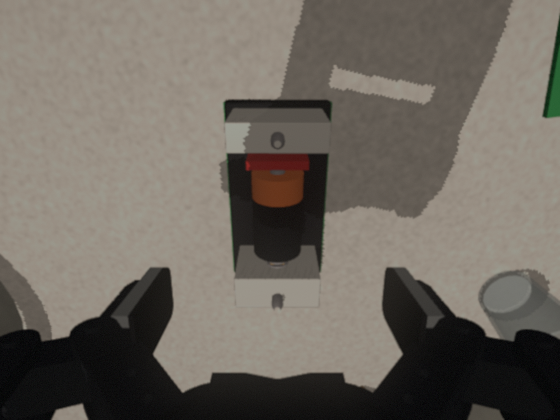

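View pics/d4s.png

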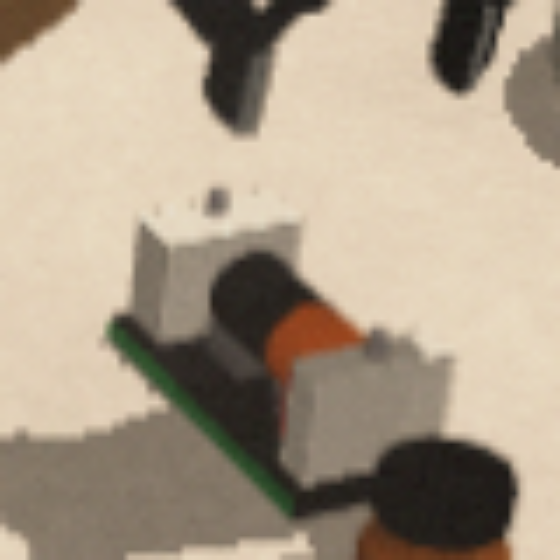

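Loaded. I'll verify its height by pressing with closed fingers near each end; the cell top should be at z≈54 mm.

Run:
```python
from h import *
from bench import env,monitor,eyes,kinematics
env.close_gripper(60)
Q=q(toolR(MA,0))
for x in (-15,12):
    b=MOD+MX*x/1e3
    env.reach(b+[0,0,.075],Q)
    h=env.movel(b+[0,0,.048],velocity=.04,guard=15); s=monitor.sense(); print(x,h,s["position"][2],s["contact_force"],s["clock"])
    env.movel(b+[0,0,.085],velocity=.15)
env.movel(b+[0,0,.16],velocity=.25); 
for n in("wrist","top"): save("d5"+n,eyes.grab_frame(n))
im=load("d5wrist")["frame"][80:320,190:360]; cv2.imwrite("pics/d5w.png",cv2.resize(im,None,fx=2.5,fy=2.5)[:,:,::-1])
```

```text
-15 False 0.04814533657265227 [ 0.7816874  -0.7754008   0.17391574] 19.25
12 False 0.048167818020644786 [-0.76281313  0.21643063 -0.49311663] 20.725
```

View pics/d5w.png

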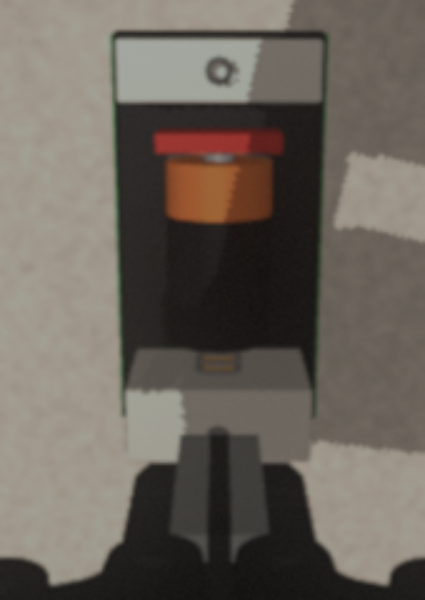

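Run:
```python
from h import *
from bench import env,monitor,eyes
s=monitor.sense(); print(s["finger_gap"],s["position"],s["clock"])
f=load("d5wrist"); print(proj(f,s["position"]), proj(f,s["position"]+.03*np.array([0,0,1])))
Q=q(toolR(MA,0)); b=MOD+MX*-15/1e3
env.movel(b+[0,0,.07],velocity=.2)
h=env.movel(b+[0,0,.036],velocity=.04,guard=12); s=monitor.sense(); print(h,s["position"],s["contact_force"],s["finger_gap"])
for n in("wrist","side"): save("d6"+n,eyes.grab_frame(n))
print(s["clock"])
im=load("d6side")["frame"][110:210,310:410]; cv2.imwrite("pics/d6s.png",cv2.resize(im,None,fx=5.6,fy=5.6)[:,:,::-1])
```

```text
0.0007341908845459367 [ 0.5164366  -0.27499886  0.15811149] 21.675
[[279.69324836 253.09704212]] [[280.23028751 281.48532362]]
False [ 0.4944222  -0.26119678  0.03624572] [ 0.52809374 -0.2101764  -0.81101319] -0.0018725825328438476
23.2917
```

View pics/d6s.png

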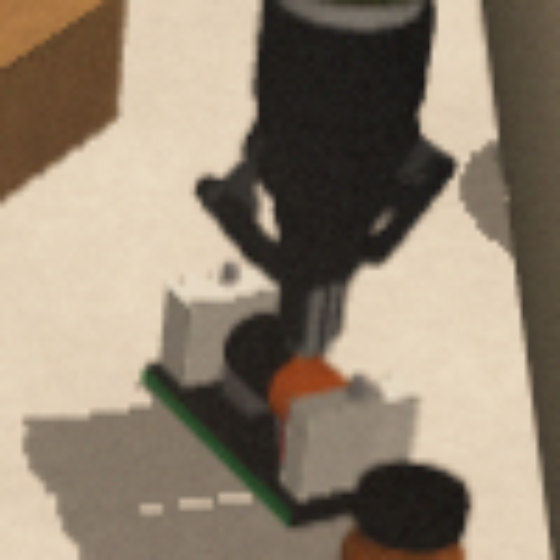

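View pics/d6wrist.png

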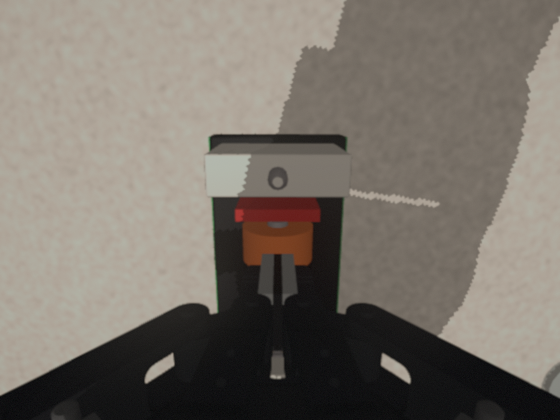

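Run:
```python
from h import *
from bench import monitor
s=monitor.sense(); f=load("d6side")
for dz in (0,.01,.018,.025): print(dz,(proj(f,s["position"]+[0,0,dz])-[310,110])*5.6)
def M(x,y,z): return MOD+MX*x/1e3+np.array([-MX[1],MX[0],0])*y/1e3+[0,0,z/1e3]
for P in [(-57,0,69),(57,0,69),(-32,0,40),(-12.5,0,54),(-30,0,54),(29.5,0,54),(-66,-30,57),(-66,30,57)]: print(P,(proj(f,M(*P))-[310,110])*5.6)
print(MOD,s["joint_efforts"])
```

```text
0 [[299.54158877 388.47706472]]
0.01 [[301.90898453 370.06539894]]
0.018 [[303.81347376 355.22393101]]
0.025 [[305.48762119 342.1553047 ]]
(-57, 0, 69) [[356.48692172 371.33549519]]
(57, 0, 69) [[228.69487933 257.80785933]]
(-32, 0, 40) [[319.80415728 399.44075445]]
(-12.5, 0, 54) [[301.09055043 353.28658034]]
(-30, 0, 54) [[320.98855682 371.30600354]]
(29.5, 0, 54) [[254.876738   311.49710101]]
(-66, -30, 57) [[419.83035528 391.14044981]]
(-66, 30, 57) [[307.05701211 416.84419183]]
[ 0.50696789 -0.26910153  0.        ] [-5.53579477e-03 -4.81132007e+01 -2.11374575e+01 -2.75547891e-04
 -5.61700908e-04  2.56962920e-05]
```

By both the wrist and side views, the fingertips appear to stand about 18 mm behind the TCP. I'll keep going down under guard to find contact.

Run:
```python
from h import *
from bench import env,monitor,eyes
b=MOD+MX*-15/1e3
h=env.movel(b+[0,0,.022],velocity=.03,guard=12); s=monitor.sense(); print(h,s["position"],s["contact_force"],s["clock"])
for n in("wrist","side"): save("d7"+n,eyes.grab_frame(n))
im=load("d7side")["frame"][110:210,310:410]; cv2.imwrite("pics/d7s.png",cv2.resize(im,None,fx=5.6,fy=5.6)[:,:,::-1])
```

```text
True [ 0.49462458 -0.2613406   0.03234493] [-1.88448488  1.63433041  6.81327009] 23.6833
```

View pics/d7s.png

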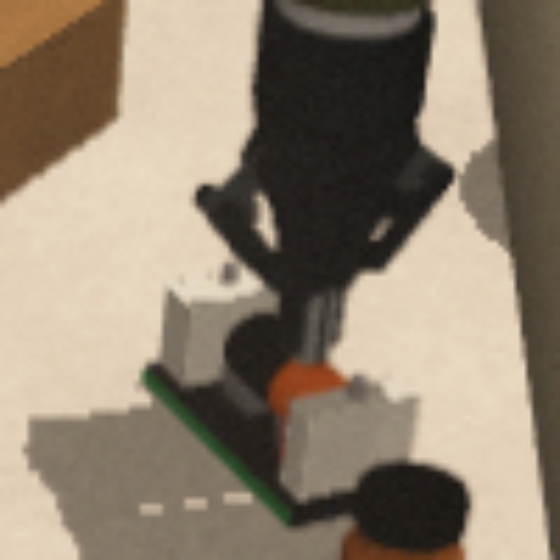

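View pics/d7wrist.png

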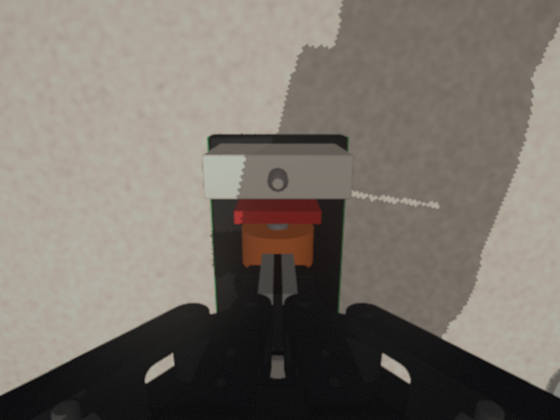

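Run:
```python
from h import *
from bench import env,monitor,eyes
def P(x,z): return MOD+MX*x/1e3+np.array([0,0,z])
h=env.movel(P(-15,.024),velocity=.03,guard=16); s=monitor.sense(); print(h,s["position"],s["contact_force"],s["clock"])
env.movel(P(-15,.042),velocity=.15)
h=env.movel(P(-15,.024),velocity=.04,guard=12); s=monitor.sense(); print(h,s["position"],s["contact_force"],s["clock"])
env.movel(P(-15,.042),velocity=.15)
env.movel(P(12,.042),velocity=.15)
h=env.movel(P(12,.024),velocity=.04,guard=12); s=monitor.sense(); print(h,s["position"],s["contact_force"],s["clock"])
env.movel(P(12,.1),velocity=.25)
env.release()
save("d8wrist",eyes.grab_frame("wrist")); save("d8side",eyes.grab_frame("side"))
print(monitor.sense()["clock"])
im=load("d8side")["frame"][110:210,310:410]; cv2.imwrite("pics/d8s.png",cv2.resize(im,None,fx=5.6,fy=5.6)[:,:,::-1])
```

```text
True [ 0.4946564  -0.26135588  0.032256  ] [-2.28513271  1.69296162  9.83766839] 23.9917
True [ 0.49442507 -0.26119985  0.0322616 ] [-3.01032518  1.76260041  8.23782601] 24.5833
True [ 0.51702405 -0.27543192  0.03232495] [-1.29260565  0.49359571  6.73275354] 25.5083
26.8167
```

View pics/d8s.png

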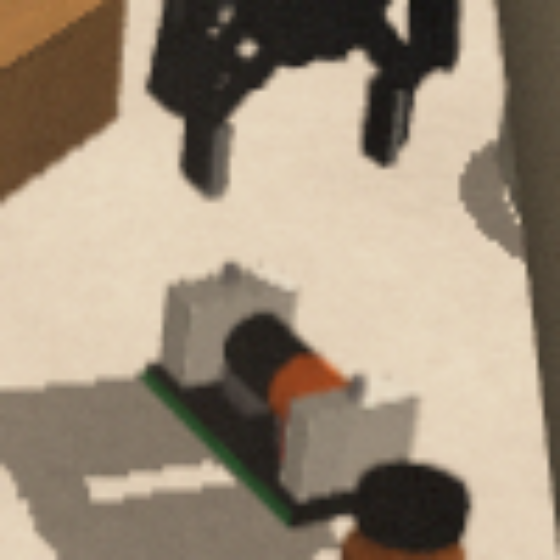

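View pics/d8wrist.png

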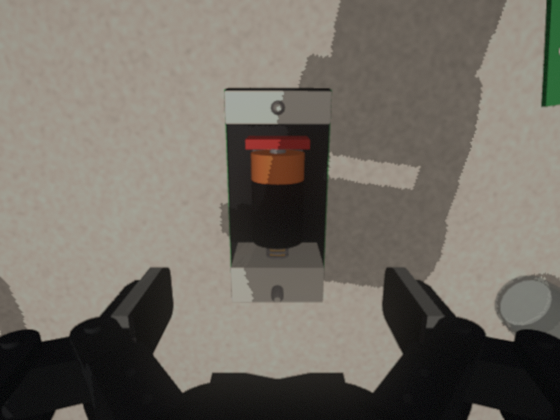

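The cell is level: contact z is identical (32.3 mm) at both ends and the button is at the red wall. The tips effectively sit about 21.7 mm behind the nominal TCP, so I'll use that for the cover. Checking the wrist range for the cover grasp.

Run:
```python
from h import *
from bench import kinematics
for a in (CA,CA-np.pi):
    for z in (.12,-.009): print(np.degrees(a),kinematics.ik(COV+[0,0,z],q(toolR(a))))
for a in (MA,MA+np.pi): print(np.degrees(a),kinematics.ik(MOD+[0,0,.1],q(toolR(a))))
```

```text
65.9 None
65.9 None
-114.1 [-2.11153037e-01  4.58595693e-01  1.53322508e+00 -4.44089210e-16
  1.14977188e+00  2.09471312e-01]
-114.1 [-2.11153037e-01  6.39613353e-01  1.63023603e+00 -4.44089210e-16
  8.71743269e-01  2.09471312e-01]
-32.3 [-6.92027076e-01  5.22776424e-01  1.48855241e+00 -4.44089210e-16
  1.13026382e+00 -1.69908205e+00]
147.7 [-6.92027076e-01  5.22776424e-01  1.48855241e+00 -4.44089210e-16
  1.13026382e+00  1.44251060e+00]
```

Run:
```python
from h import *
from bench import env,monitor,eyes
A=CA-np.pi; Q=q(toolR(A)); m=np.array([np.cos(A),np.sin(A),0])
s=monitor.sense(); env.movel(s["position"]+[0,0,.06],velocity=.25)
env.reach(COV+[0,0,.18]-.02*m,Q); env.hold(.15)
save("c1",eyes.grab_frame("wrist")); s=monitor.sense(); print(s["position"],s["clock"])
im=load("c1")["frame"][100:320,190:370]; cv2.imwrite("pics/c1z.png",cv2.resize(im,None,fx=2.7,fy=2.7,interpolation=cv2.INTER_NEAREST)[:,:,::-1])
```

```text
[0.56166953 0.01819682 0.17989052] 29.1
```

View pics/c1z.png

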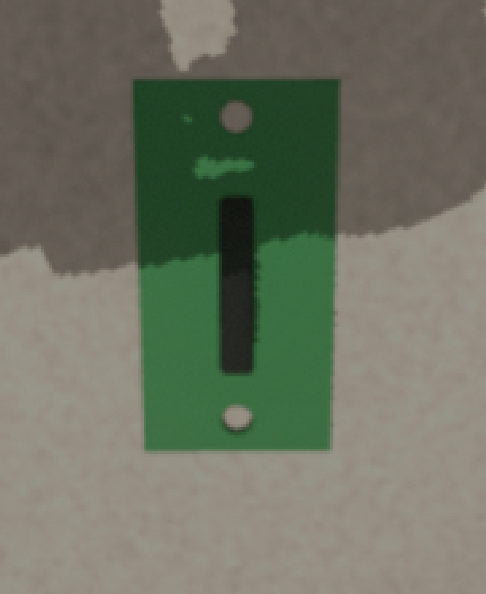

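Run:
```python
from h import *
from fit import c2p,rigid
np.set_printoptions(precision=4,suppress=True)
f=load("c1"); o=(190,100)
W=onz(f,c2p([(133,79),(341,79),(331,450),(145,450)],2.7,o),.005)
L=np.array([(-70,-36),(-70,36),(70,36),(70,-36)])/1e3
t,th,r=rigid(L,W); print(t,np.degrees(th),(r*1e3).round(1).tolist())
H=onz(f,c2p([(236,116),(237,418)],2.7,o),.005); print(H.mean(0),np.linalg.norm(H[0]-H[1]),np.degrees(np.arctan2(*(H[1]-H[0])[1::-1])))
m=np.array([np.cos(th),np.sin(th)]);n=np.array([-m[1],m[0]]); print("corrected",t+.002*m+.0009*n)
```

```text
[0.5535 0.0002] -114.0121201990232 [[0.0, -0.5], [-0.5, -0.4], [-0.1, 0.5], [0.6, 0.4]]
[0.5533 0.0007 0.005 ] 0.11319264310580161 -113.95949187894674
corrected [ 0.5535 -0.002 ]
```

Run:
```python
from h import *
from bench import env,monitor,eyes
A=CA-np.pi; Q=q(toolR(A)); C=np.array([.5537,-.0004,0])
env.movel(C+[0,0,.05],velocity=.2)
h=env.movel(C+[0,0,-.009],velocity=.1,guard=8); s=monitor.sense(); print(h,s["position"],s["contact_force"],s["clock"])
save("c2s",eyes.grab_frame("side"))
if not h:
    env.close_gripper(60); s=monitor.sense(); print(s["finger_gap"],s["position"],s["contact_force"],s["clock"])
    save("c2w",eyes.grab_frame("wrist"));save("c3s",eyes.grab_frame("side"))
im=np.hstack([load("c2s")["frame"][170:260,240:340],load("c3s")["frame"][170:260,240:340]]); cv2.imwrite("pics/c2z.png",cv2.resize(im,None,fx=4,fy=4)[:,:,::-1])
```

```text
False [ 5.54194623e-01 -4.64912739e-04 -8.36386298e-03] [ 0.8832984  -0.00993482  0.76893787] 30.65
0.12235401188543736 [ 5.53893268e-01 -4.57962044e-04 -8.75153967e-03] [ 0.74547513 -0.48713705  2.38528496] 31.3667
```

View pics/c2z.png

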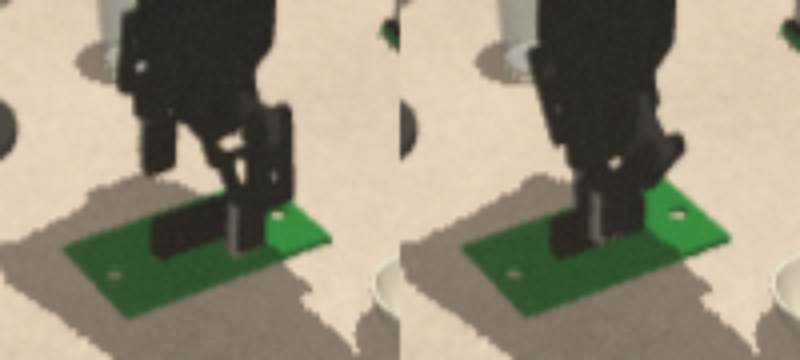

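View pics/c2w.png

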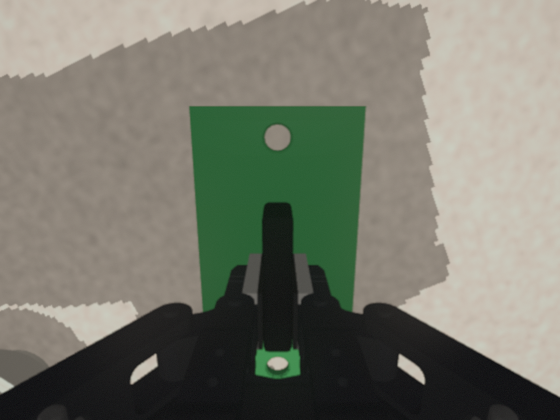

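The bar is gripped with the holes at (277,137) and (278,364). Lifting, moving over the module, and looking at the pins against the holes.

Run:
```python
from h import *
from bench import env,monitor,eyes
env.close_gripper(90)
s=monitor.sense(); env.movel(s["position"]+[0,0,.16],velocity=.2)
Q=q(toolR(MA))
env.reach(MOD+[0,0,.14],Q)
env.movel(MOD+[0,0,.078],velocity=.12,guard=8); env.hold(.15)
s=monitor.sense(); print(s["position"],s["finger_gap"],s["clock"],s["contact_force"])
for n in("wrist","side","top"): save("e1"+n,eyes.grab_frame(n))
im=load("e1side")["frame"][110:210,310:410]; cv2.imwrite("pics/e1s.png",cv2.resize(im,None,fx=5.6,fy=5.6)[:,:,::-1])
im=load("e1wrist")["frame"][90:390,170:390]; cv2.imwrite("pics/e1w.png",cv2.resize(im,None,fx=2,fy=2)[:,:,::-1])
```

```text
[ 0.50739169 -0.26939014  0.07895982] 0.11018316073348339 35.1167 [ 1.17023356 -0.14028311 -2.0854002 ]
```

View pics/e1w.png

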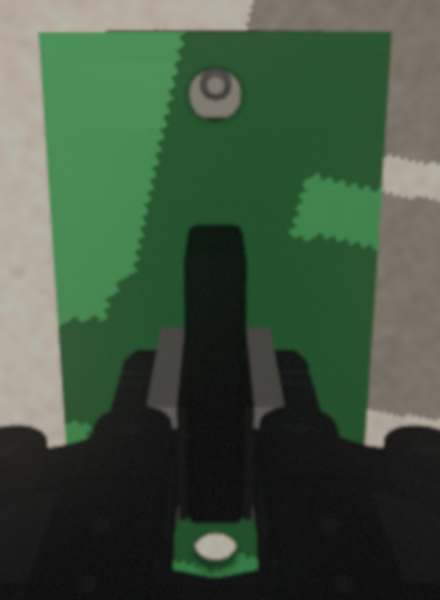

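View pics/e1s.png

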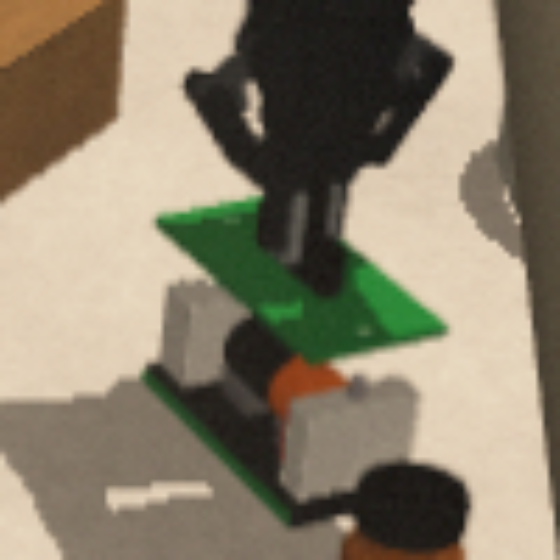

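Run:
```python
from h import *
from bench import monitor
f=load("e1wrist"); s=monitor.sense(); z=s["position"][2]
n=np.array([-MX[1],MX[0],0])
hB=onz(f,[(277.2,136.2)],z+.0088+.005)[0]; pB=onz(f,[(277.2,131.8)],.069)[0]
hA=onz(f,[(277.5,363)],z+.0138)[0]
print("hole-pin B along m, n (mm):",(hB-pB)@MX*1e3,(hB-pB)@n*1e3,"hole dist",np.linalg.norm(hA-hB), "plate centre rel TCP",((hA+hB)/2-s["position"])@MX*1e3)
print("pinB est rel MOD", (pB-MOD)@MX*1e3,(pB-MOD)@n*1e3)
```

```text
hole-pin B along m, n (mm): 0.20326421633894792 -0.009565653776997864 hole dist 0.1115779718489023 plate centre rel TCP -2.8292492220094347
pinB est rel MOD -58.589610952985815 -1.1875199805164647
```

Pin B sits inside its hole to within about 0.2 mm in both directions. Descending under guard.

Run:
```python
from h import *
from bench import env,monitor,eyes
s=monitor.sense(); p=MOD.copy()
h=env.movel(p+[0,0,.053],velocity=.05,guard=6); s=monitor.sense(); print(h,s["position"],s["finger_gap"],s["clock"],s["contact_force"])
for n in("wrist","side"): save("e2"+n,eyes.grab_frame(n))
im=load("e2side")["frame"][110:210,310:410]; cv2.imwrite("pics/e2s.png",cv2.resize(im,None,fx=5.6,fy=5.6)[:,:,::-1])
im=load("e2wrist")["frame"][90:390,170:390]; cv2.imwrite("pics/e2w.png",cv2.resize(im,None,fx=2,fy=2)[:,:,::-1])
```

```text
False [ 0.50706329 -0.26914583  0.05304024] 0.11275512923904106 35.9167 [-0.44914626 -0.17829057  0.0877362 ]
```

View pics/e2w.png

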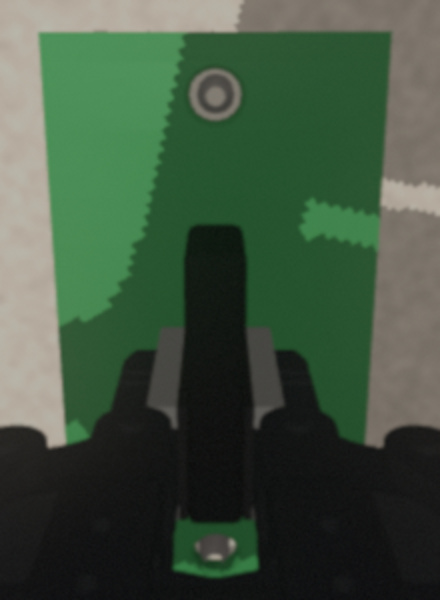

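View pics/e2s.png

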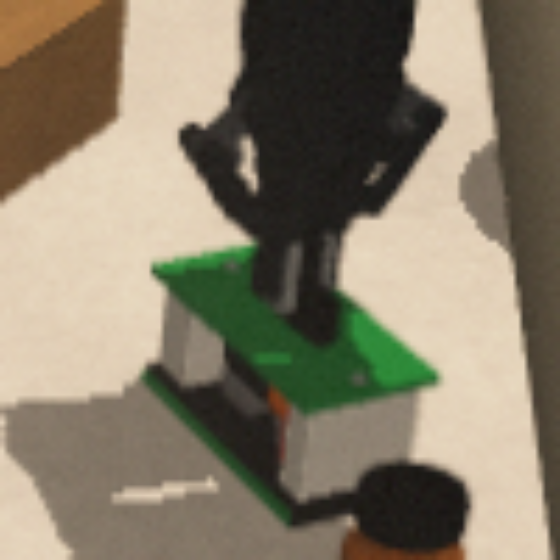

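Both pins are centred in their holes, at crop (215,94) and (215,547). Seating, releasing, and retreating.

Run:
```python
from h import *
from bench import env,monitor,eyes
h=env.movel(MOD+[0,0,.045],velocity=.03,guard=8); s=monitor.sense(); print(h,s["position"],s["contact_force"],s["clock"])
env.release(); s=monitor.sense(); print(s["contact_force"],s["clock"])
print(env.movel(s["position"]+[0,0,.10],velocity=.15,guard=8))
env.reach(MOD-.02*MX+[0,0,.2],q(toolR(MA))); env.hold(.3)
for n in("wrist","side","top"): save("e3"+n,eyes.grab_frame(n))
print(monitor.sense()["clock"])
im=load("e3side")["frame"][110:210,310:410]; cv2.imwrite("pics/e3s.png",cv2.resize(im,None,fx=5.6,fy=5.6)[:,:,::-1])
```

```text
True [ 0.50741446 -0.26943863  0.04835346] [-1.37069939  0.44000551  5.88832423] 36.2833
[ 0.79620604 -0.18191448  0.13472368] 37.0
False
38.6
```

View pics/e3s.png

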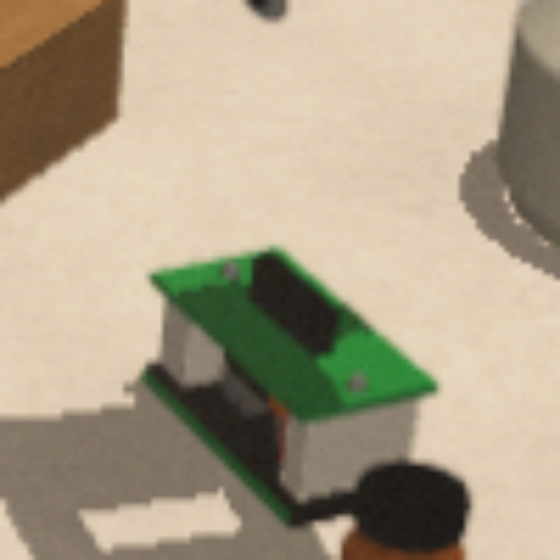

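View pics/e3wrist.png

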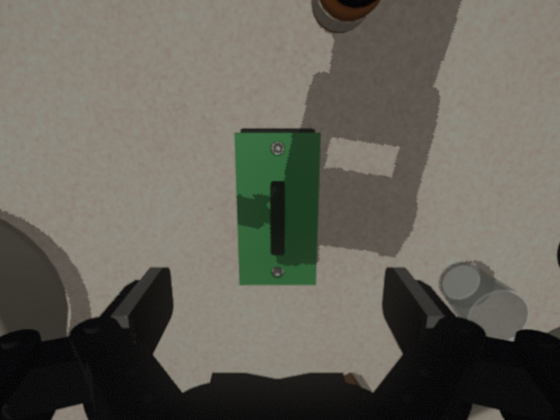

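View pics/e3top.png

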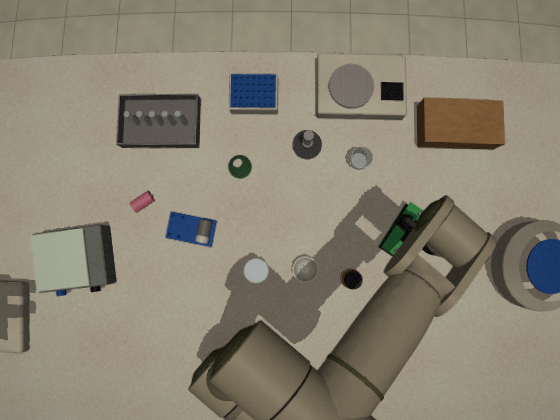

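The cover is flat, with both pins protruding at (278,148) and (278,272). It seated at TCP z=48.4 mm, against 48.2 expected. The spent cell and the glassware are where they were. Handing in.

Run:
```python
from bench import job,monitor
job.hand_in(); print(monitor.sense()["clock"])
```

```text
the job is handed in; nothing more can be done
the job is handed in; nothing more can be done
```

The fresh cell is in the module, the green cover is seated over both pins, and the job was handed in. The clock read about 38.6 s of the 67 s allowed.

**Cell:** I picked it from the rack, inserted it flat end first at 25°, pressed the spring contact and tipped it level behind the red wall. Closed-finger touches at both ends stopped at the same height (32.3 mm), so it lies level. The pictures show the button at the wall.

**Cover:** It made seating contact at tool height 48.4 mm, against 48.2 mm expected. After release it lies flat with both pins through their holes. The gripper is clear, and the spent cell, glassware and burner look unmoved in the last top view.

**Checks that disagreed:**
- **Camera:** the wrist camera read about 2 mm off the top and side cameras. I corrected this from cell and pins seen in the same picture and from the plunger touch, which came about 1.5 mm late.
- **Fingertips:** the shut fingertips met the cell about 21.7 mm behind the nominal tool point. My first two presses, down to 48 mm, therefore never reached the cell, and I took this offset into account when gripping the cover. The 21.7 mm figure assumes the cell top is at its nominal 54 mm, so the touches show the cell is level but do not measure its height independently.

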